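Hold a gel cassette flush against a contact reader

ROBOT

A 6-joint arm with a two-finger parallel gripper is mounted at the origin on the work surface. World frame = base frame: x ahead of the robot, y to its left, z up, the work surface at z = 0. Lengths are in mm, angles in rad, forces in N, time in s.
With the tool pointing down it reaches from about 275 to 1000 mm from the base axis. Payload 8.4 kg.
Tool frame: the origin (TCP) lies between the finger pads; the fingertips stand 11 mm ahead of it and the grasp point (between the pads) lies 8 mm behind it; z points along the fingers, y is the direction in which the jaws open and shut (so a half turn about z gives the same grasp; the last joint's range is limited). The gripper opens to 85 mm and grips with 20 to 120 N. Pads are 22 mm wide; open, the fingers measure 114 mm over their backs; the gripper's body (76 mm by 85 mm) begins 54 mm behind the grasp point. The pads swing forward as they close: fully open they stand 13 mm farther back than shut.
Start: joints at [-1.348, 0.353, 1.633, -0, 1.155, -0.002], TCP at [139.318, -609.277, 242.281] pointing down, gripper open.
Joint ranges: [-2.63, 2.63], [-0.92, 2.1], [0.06, 2.66], [-1.3, 4.44], [0, 2.69], [-3.02, 3.02]. Speed limits (rad/s): [2.22, 2.22, 2.79, 3.14, 3.14, 3.14].

INTERFACE

Orientations are given as [roll, pitch, yaw] about the fixed x, y, z axes, in that order (R = Rz(yaw) Ry(pitch) Rx(roll)).
In Python, from rig import r, eyes gives the robot as it stands. The module is installed in compiled form; this text tells all that it offers.
- The arm moves only by the tool servo_tool, never from a script. Its argument "rows" is a list of rows, each a list of 3 entries, a list of its own where there are three numbers: the shift along the world's x, y, z in cm, then the turn about the world's z in rad, then the finger opening in cm, from 0 to 8.54. A call has 1 to 5 rows; each row shifts and turns the commanded pose from where the row before left it; what a row does not reach is not made up. A row lasts 1/12 s, in which the tool goes at most 41.7 mm and 7.16 degrees, less where a joint would pass 70% of its speed; a pose out of reach is approached as far as the arm can. A call is refused whole if a number of a shift passes 4.17 or a number of a turn 0.125, either way. A call with a gripper value outside its range is refused whole. The fingers move at their own pace and stop on an object; "squeeze" is the grip in N (left out, the last holds). Time passes only in rows, so rows that do not move let the fingers close. It gives the time, the measured TCP pose, the force and the opening at its end, in the units of the state.
- r.sense(): the state, without advancing time (a new reading comes with each control period).
- eyes.grab_frame(name): name is "scene" or "top"; returns a dict with "frame" (400x640x3 uint8, red, green, blue), "depth" (400x640 float32, mm along the optical axis (not along the pixel's ray), 0 where there is no reading), "vertical_fov" (degrees; the focal length in pixels is half the picture's height over the tangent of half this angle, whatever the lens; pixels are square), "cx", "cy" (the principal point, pixels), "camera_from_world" (4x4, takes a point from world to camera coordinates). Camera axes: x right, y down, z forward; pixel columns grow to the right and rows downward; lengths in mm; the calibration is good to about 2 mm. A picture is of the moment at which its call begins.
- r.sign_off(): hands the job in, once; it reports no verdict.
The state is a dict: "clock": time; "qpos": joint angles; "qvel": joint speeds; "joint_efforts": joint torques, N m; "eef_pos": TCP position; "tcp_rot": TCP orientation; "contact_force": force on the tool from outside, world axes, zero at the start; "wrist_torque": the same for the moment, N m; "opening": opening from 0.0 (shut) to 1.0 (fully open).
Only numpy, scipy, OpenCV 4.12 (cv2) and the standard library are available. Lean on these libraries where they do the work, as an engineer would, in place of code of your own. Each camera call takes 0.05 s, during which the arm holds its last target.

TASK

Draw the tall gel cassette straight up out of its slot in the drip rack, leaving the short cassettes, the tip box and the reader's slope setting alone. Tilt it to match the sloped window of the contact reader and press it flat and square against it, the cassette's lower part covering the whole window, so that the sprung window goes in about half its 12 mm travel and never to its stop. Finish while still holding it there in the grip, clear of the bench.

Things in the scene. Friction and masses are not known exactly. Their poses are not given: they have to be found in the camera images.
- rack: White plastic drip rack, 122 x 112 mm, 45 mm high, fixed to the bench. Origin: centre of its underside, on the bench; z up. Its three slots lie across its x axis at x = -35, 0 and +35 mm; each is 11 mm wide in x, open upward, with its floor 8 mm above the bench and fins up to 45 mm. One cassette stands upright in each slot.
- cassette: The tall gel cassette: flat grey plastic plate 8 mm thick (its x axis), 90 mm wide (y), 120 mm tall (z), about 0.1 to 0.17 kg, both faces alike. Origin: centre of its lower edge. It stands in any one of the rack's three slots with its x axis along the rack's x axis; its upper 83 mm stand clear of the rack.
- cassette_top (a point): Middle of the tall cassette's top edge, 120 mm above its origin.
- short_a: Short gel cassette, 8 x 90 x 65 mm, in another slot; to be left standing. Origin: centre of its lower edge.
- short_b: The other short gel cassette, same size, in the remaining slot; to be left standing.
- reader: Contact reader, fixed: white housing 50 mm high, 150 wide, from 140 mm behind (-x) to 30 mm ahead of its origin; two cheeks, 156 mm over their knobs and up to 130 mm high, carry a tilting head. Origin: on the bench below the tilt axis (along y, 110 mm up). The window faces +x, away from the robot, leaning back 17 to 37 degrees from vertical, set anew each time and held by friction (3 N m).
- head_top (a point): Middle of the front top edge of the tilting head (112 mm wide, 56 mm tall), 25 mm ahead of the tilt axis and 28 mm above it along the slope. Axes as for window_center.
- window_center (a point): Centre of the window's flat front face; the window is a dark panel 60 mm wide (y) and 50 mm tall (z, pointing up the slope), 45 mm ahead of the tilt axis and standing 20 mm proud of the head. x points straight out of the window. It moves with the slope and as the window is pushed in.
- window (a joint): How far the window is pushed in along its own normal, in m: 0 out, 0.012 at its stop. Springs push it back with about 1.2 N at the start plus 0.6 N per mm; it slides only straight in and does not tilt.
- tip_box: Closed box of pipette tips, 80 x 120 mm, 57 mm high, loose on the bench; to be left alone. Origin: centre of its underside.

How it is judged (in metres and radians):
On the way:
1. the tall cassette is drawn clear of its slot in the grip (z of cassette in the frame of rack above 0.05 m and contact force between the fingers and cassette above 1 N and contact force between cassette and rack below 0.1 N), for 0.1 s.
At the end, for the whole second after the job is handed in: Gripped (over 2 N), lower edge over 30 mm above the bench, at rest against the window: faces parallel within 0.06 rad, side edges within 0.15 rad of the window's, touching with over 1 N, window pushed in 2 to 10 mm of 12 and wholly covered (2 mm slack) (angle between the x axis of cassette and the x axis of window_center, either way round below 0.06 rad and angle between the z axis of cassette and the z axis of window_center, either way round below 0.15 rad and value of joint window between 0.002 and 0.01 m and contact force between cassette and reader above 1 N and z of cassette in the frame of window_center below -0.023 m and z of cassette_top in the frame of window_center above 0.023 m and y of cassette in the frame of window_center between -0.018 and 0.018 m and x of cassette in the frame of window_center between -0.002 and 0.01 m and contact force between the fingers and cassette above 2 N and height (world z) of cassette above 0.03 m and linear speed of cassette below 0.02 m/s); the arm keeps its last pose, push and grip.
It fails at once if a short cassette or the tip box is moved by more than 20 mm (distance of any of short_a, short_b, tip_box from where it was at the start of the episode above 0.02 m).
It fails at once if the reader's slope is shifted (head's top edge moved by more than 6 mm) (distance of head_top from where it was at the start of the episode above 0.006 m).
It fails at once if the window is driven against its stop (value of joint window above 0.0117 m).
It also fails if it takes over 56 s, if anything falls off the work surface, if the arm or the gripper's body presses on something with over 40 N, if the wrist force passes 120 N, or if a joint passes its speed limit or range.

## Working session

There is one attempt and no reset: what is moved stays moved. The work goes in short steps, Python scripts to look and compute and a tool call to move; the robot and the scene stay as the last step left them, time stands still between calls to the robot, and variables do not carry over. Pictures are saved under pics/ and viewed, and the job is handed in when it is done.

Besides the shell and the picture viewer there is one more tool, called after "Emit:" as name([rows], argument=value, ...), one row to a line, values as JSON. servo_tool: Moves the arm, as the interface text tells. Its arguments: {"type":"object","properties":{"rows":{"type":"array"},"squeeze":{"type":"number"}},"required":["rows"]}

```bash
mkdir -p pics; ls -la; cat > h.py <<'E'
import numpy as np, cv2
from rig import r, eyes
def cam(n):
    d=eyes.grab_frame(n); d['f']=200/np.tan(np.radians(d['vertical_fov'])/2); return d
def cloud(d):
    v,u=np.mgrid[0:400,0:640]; z=d['depth']; 
    P=np.stack([(u-d['cx'])*z/d['f'],(v-d['cy'])*z/d['f'],z],-1)
    T=np.linalg.inv(d['camera_from_world']); return P@T[:3,:3].T+T[:3,3]
E
python3 - <<'E'
from h import *
print(r.sense())
for n in ('scene','top'):
    d=cam(n); cv2.imwrite(f'pics/{n}0.png',d['frame'][...,::-1]); np.savez(f'{n}0.npz',**d)
    print(n,d['vertical_fov'],d['cx'],d['cy'],np.linalg.inv(d['camera_from_world']).round(3).tolist(),(d['depth']>0).mean())
E
```

```text
total 12
drwxr-xr-x  3 agent agent 4096 Dec  6 21:27 .
drwxr-xr-x 23 root  root  4096 Dec  6 21:26 ..
drwxr-xr-x  2 agent agent 4096 Dec  6 21:27 pics
{'clock': 0.0, 'qpos': array([-1.34841996e+00,  3.53655444e-01,  1.63418714e+00,  1.84640366e-05,
        1.15522588e+00, -2.40477732e-03]), 'qvel': array([ 0.00135377,  0.00010445,  0.00018847,  0.00032782,  0.00022352,
       -0.00091698]), 'joint_efforts': array([ 1.46666618e-03, -6.05248833e+01, -3.42068732e+01,  1.89991702e-04,
        9.44227329e-03, -1.94000182e-05]), 'eef_pos': array([ 139.20022242, -608.78768526,  241.53445524]), 'tcp_rot': array([-3.14011689e+00, -2.04304015e-05,  2.24773667e-01]), 'contact_force': array([-0.2515778 , -0.8707235 , -0.08520474]), 'wrist_torque': array([-0.0221065 ,  0.00375999,  0.01412068]), 'opening': 1.0010322415337436}
scene 46.270360009448154 317.3383768957857 200.85537930819655 [[0.707, 0.397, -0.585, 1107.135], [0.707, -0.413, 0.574, -506.316], [-0.013, -0.82, -0.573, 593.322], [0.0, 0.0, 0.0, 1.0]] 0.996078125
top 50.94114193219292 314.4504633766428 197.393376715966 [[0.168, -0.96, 0.224, 437.171], [-0.986, -0.163, 0.039, -24.212], [-0.0, -0.227, -0.974, 835.174], [0.0, 0.0, 0.0, 1.0]] 0.995984375
```

View pics/scene0.png

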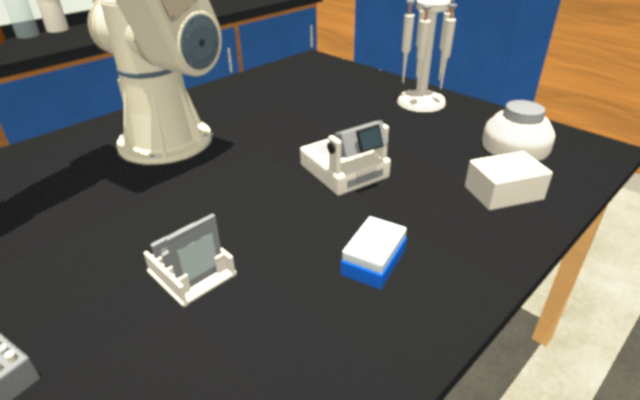

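View pics/top0.png

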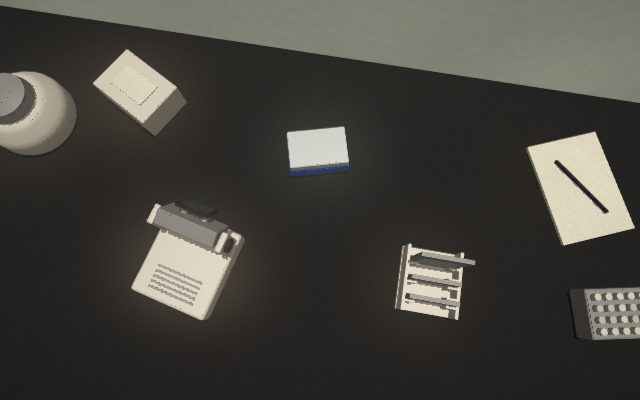

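Top view: the tall cassette is in the rack's far slot at about (442,259), the reader is at (190,255) with its window on the far side, and the tip box is at (318,150). Next I'll measure from the depth images.

```bash
python3 - <<'E'
from h import *
for n,rois in (('top',{'rack':(385,235,485,330),'reader':(125,190,255,325),'tip':(280,120,355,180)}),('scene',{'rack':(140,210,240,305),'reader':(295,118,395,195),'tip':(335,212,412,290)})):
    d=dict(np.load(n+'0.npz'));P=cloud(d)
    for k,(a,b,c,e) in rois.items():
        Q=P[b:e,a:c].reshape(-1,3); Q=Q[(Q[:,2]>6)]
        print(n,k,len(Q),'min',Q.min(0).round(),'max',Q.max(0).round())
        if k=='tip': lo=0
        R=cv2.minAreaRect(Q[:,:2].astype(np.float32)); print('  rect',np.round(R[0],1),np.round(R[1],1),round(R[2],1), 'z hist',np.histogram(Q[:,2],bins=range(0,170,10))[0])
        if k=='rack':
            T=Q[Q[:,2]>90]; 
            R=cv2.minAreaRect(T[:,:2].astype(np.float32)); print('  tall',len(T),R, T.max(0))
            l,V=np.linalg.eigh(np.cov(T[:,:2].T)); print(V[:,1], np.degrees(np.arctan2(V[1,1],V[0,1])),l)
E
cat > zoom.py <<'E'
import cv2,sys
p,a,b,c,e,o=sys.argv[1:]; a,b,c,e=map(int,(a,b,c,e))
i=cv2.imread(p)[b:e,a:c]; s=min(800/(c-a),600/(e-b)); cv2.imwrite(o,cv2.resize(i,None,fx=s,fy=s,interpolation=2))
E
python3 zoom.py pics/top0.png 120 185 260 330 pics/zr.png;python3 zoom.py pics/scene0.png 290 110 400 200 pics/zs.png; python3 zoom.py pics/top0.png 385 235 485 330 pics/zk.png
```

```text
top rack 3839 min [ 437. -287.    6.] max [562. -24. 835.]
  rect [ 499.8 -155.5] [123.4 263.5] 0.4 z hist [1287  227  187  238  724   80  104  489   43   45   45   45  287    3
    0    0]
  tall 460 ((502.2556457519531, -146.02798461914062), (37.91421890258789, 273.611572265625), 20.225858688354492) [539.18897802 -24.21187386 835.17370051]
[-0.36397892  0.93140718] 111.34475750253107 [ 110.15508906 4263.94465822]
top reader 8747 min [360. -24.   6.] max [566. 312. 835.]
  rect [449.2 138. ] [321.5 191. ] 77.0 z hist [  30   99   97   97 3762 1909   22   12   10   35  119  272  557  890
  711   51]
top tip 2653 min [437. -49.   6.] max [767.  86. 835.]
  rect [601.1 -14.4] [320.5 118.8] 16.0 z hist [  34   83   79  174   90 2169   11    0    0    0    0    0    0    0
    0    0]
scene rack 4880 min [ 437. -506.    6.] max [1107. -178.  593.]
  rect [ 790.2 -328.4] [141.3 713. ] 71.9 z hist [608 400 343 393 682 332 340 353 242 248 263 254 376   5   0   0]
  tall 1187 ((799.8502807617188, -381.5336608886719), (81.64402770996094, 658.263916015625), 60.82864761352539) [1107.13461812 -187.41901709  593.32189589]
[-0.89470654  0.44665447] 153.4707602660682 [  551.62291025 13450.83868357]
scene reader 4480 min [ 357. -506.    6.] max [1107.  284.  593.]
  rect [787.6 -76.7] [ 208.5 1050.5] 47.9 z hist [129 293 322 353 611 937  85  72  57  99 210 315 320 315 295  33]
scene tip 3144 min [ 668. -506.    6.] max [1107.   88.  593.]
  rect [ 872.4 -230.2] [107.5 716.8] 31.8 z hist [ 102  242  271  350  250 1898    5    0    0    0    0    0    0    0
    0    0]
```

View pics/zr.png

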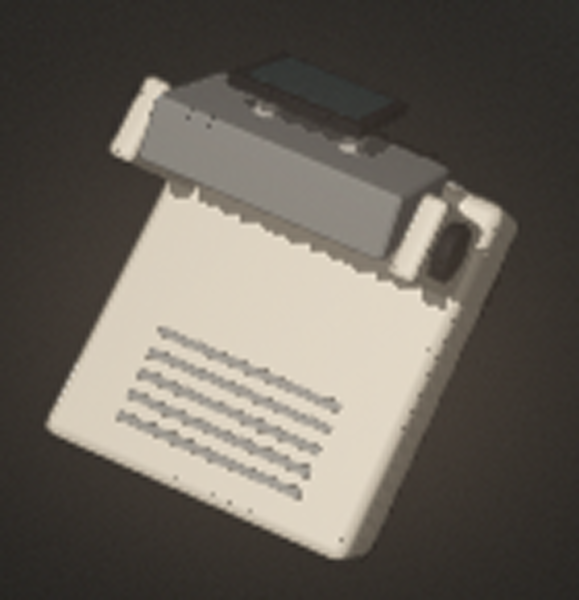

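View pics/zs.png

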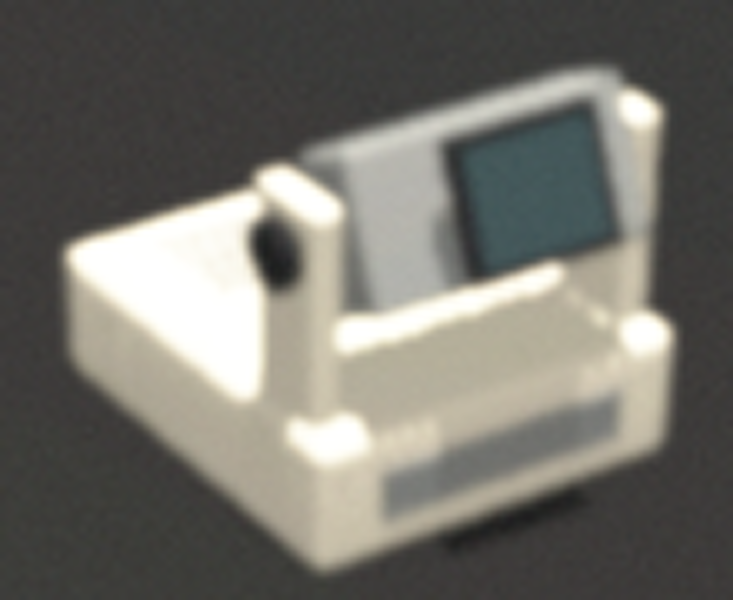

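View pics/zk.png

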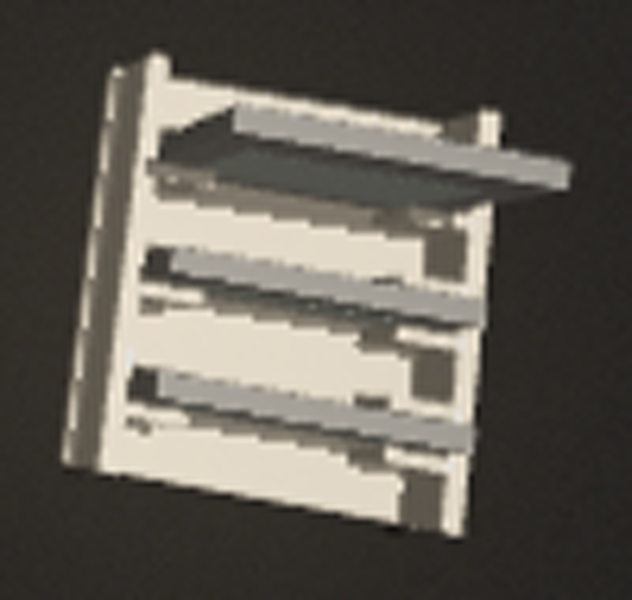

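```bash
python3 - <<'E'
from h import *
def plane(Q):
    for _ in range(4):
        c=np.median(Q,0) if _==0 else Q.mean(0); u,s,vt=np.linalg.svd(Q-c,full_matrices=False); n=vt[2]; e=(Q-c)@n; Q=Q[abs(e)<max(1.5,2.5*e.std())] if _<3 else Q
    n=n*np.sign(n[0]); return c,n,e.std(),Q
for n,win,tall in (('top',(170,195,222,222),(400,245,485,275)),('scene',(350,118,390,160),(140,210,225,280))):
    d=dict(np.load(n+'0.npz'));P=cloud(d);ok=d['depth']>0
    g=d['frame'].astype(int)
    a,b,c,e=win; S=np.zeros_like(ok);S[b:e,a:c]=1
    br=g.sum(-1); 
    M=S&ok&(br<(230 if n=='scene' else 150))&(P[...,2]>80)
    # teal: blue/green > red
    Q=P[M]; c0,nn,sd,Q=plane(Q)
    print(n,'win n',len(Q),c0.round(1),nn.round(3),'lean',np.degrees(np.arcsin(nn[2])).round(2),'az',np.degrees(np.arctan2(nn[1],nn[0])).round(2),sd.round(2))
    t=np.cross([0,0,1],nn);t/=np.linalg.norm(t);w=np.cross(nn,t)
    A=(Q-c0)@t;B=(Q-c0)@w; print('  y ext',A.min(),A.max(),np.percentile(A,[1,99]),'z ext',B.min(),B.max(),' ctr',(c0+t*(A.min()+A.max())/2+w*(B.min()+B.max())/2).round(1))
    R=cv2.minAreaRect(np.c_[A,B].astype(np.float32)); print('  rect',R)
    a,b,c,e=tall; S=np.zeros_like(ok);S[b:e,a:c]=1
    T=P[S&ok&(P[...,2]>115)&(P[...,2]<130)]; R=cv2.minAreaRect(T[:,:2].astype(np.float32)); print('  tall',len(T),R,np.median(T[:,2]),'box',cv2.boxPoints(R).round(1).tolist())
    # face
    F=P[S&ok&(P[...,2]>60)&(P[...,2]<112)]
    c0,nn,sd,F=plane(F); print('  face',len(F),c0.round(1),nn.round(3),'az',np.degrees(np.arctan2(nn[1],nn[0])).round(2),sd)
    # reader housing top ~50
    a,b,c,e=(125,190,255,325) if n=='top' else (295,118,395,195); S=np.zeros_like(ok);S[b:e,a:c]=1
    H=P[S&ok&(P[...,2]>46)&(P[...,2]<54)];R=cv2.minAreaRect(H[:,:2].astype(np.float32)); print('  housing',R)
    # head front (grey) top
E
```

```text
top win n 126 [548.8 198.2 132. ] [ 0.881 -0.21   0.424] lean 25.08 az -13.4 0.79
  y ext -28.520427906204862 32.17541994949116 [-28.45316163  31.11136847] z ext -29.735239930753885 22.665517873538146  ctr [550.7 199.7 128.8]
  rect ((1.3751354217529297, -3.461467742919922), (60.67481231689453, 51.672576904296875), 1.533227801322937)
  tall 306 ((534.8602294921875, -234.14703369140625), (89.58728790283203, 8.430630683898926), 89.73858642578125) 126.8828862926714 box [[530.4000244140625, -278.8999938964844], [538.9000244140625, -279.0], [539.2999877929688, -189.39999389648438], [530.7999877929688, -189.3000030517578]]
  face 203 [ 531.  -231.5   87.2] [ 1.    -0.007 -0.005] az -0.42 0.35374451211688157
  housing ((457.3174743652344, 220.3939666748047), (149.6765899658203, 167.70944213867188), 77.38827514648438)
scene win n 137 [545.  190.2 132.5] [ 0.882 -0.21   0.422] lean 24.99 az -13.42 1.62
  y ext -19.154184258598598 37.673554249345116 [-19.05979242  37.36347123] z ext -25.56615626328754 18.709570745469552  ctr [548.6 198.8 129.4]
  rect ((9.159223556518555, -3.3778610229492188), (44.20932388305664, 56.80755615234375), 89.64962005615234)
  tall 509 ((534.4389038085938, -233.25830078125), (89.5534439086914, 12.362022399902344), 89.94740295410156) 124.82789286987719 box [[528.2000122070312, -278.0], [540.5999755859375, -278.0], [540.7000122070312, -188.5], [528.2999877929688, -188.5]]
  face 1492 [ 527.6 -239.8   84. ] [ 0.373 -0.032 -0.927] az -4.89 13.436471977922897
  housing ((455.60186767578125, 220.43533325195312), (149.53814697265625, 173.7154541015625), 77.18999481201172)
```

Measured: the window centre is at about (550,199,129), it leans 25° and faces az -13°. The tall cassette's top is at about (535,-234,128) with yaw about 0. I'm moving over the rack now.

Emit:
servo_tool([
  [[2.8,2.7,0],0.12,5],
  [[2.8,2.7,0],0.12,5],
  [[2.8,2.7,0],0.12,5],
  [[2.8,2.7,0],0.12,5],
  [[2.8,2.7,0],0.12,5],
], squeeze=60)

```text
clock: 0.52
eef_pos: [280.1, -472.7, 242.0]
tcp_rot: [-3.141, -0.0, 0.83]
contact_force: [0.6, -0.3, -0.7]
opening: 0.588
```

Emit:
servo_tool([
  [[2.8,2.7,0],0.12,5],
  [[2.8,2.7,0],0.12,5],
  [[2.8,2.7,0],0.12,5],
  [[2.8,2.7,0],0.12,5],
  [[2.8,2.7,0],0.12,5],
])

```text
clock: 0.93
eef_pos: [420.2, -337.6, 242.2]
tcp_rot: [-3.141, -0.0, 1.431]
contact_force: [-0.1, -0.4, -0.0]
opening: 0.582
```

Remaining: (+115, +104, -82) mm and +0.14 rad.

Emit:
servo_tool([
  [[2.9,2.6,0],0.07,5],
  [[2.9,2.6,-1],0.07,5],
  [[2.9,2.6,-1],0,5],
  [[2.8,2.6,-1],0,5],
  [[0,0,-2],0,5],
])

```text
clock: 1.35
eef_pos: [539.7, -231.6, 193.3]
tcp_rot: [3.136, 0.0, 1.568]
contact_force: [-0.1, 0.3, 0.6]
opening: 0.589
```

```bash
python3 - <<'E'
from h import *
for n in ('scene','top'):
    d=cam(n); cv2.imwrite(f'pics/{n}1.png',d['frame'][...,::-1])
s=r.sense();print(s['eef_pos'],s['tcp_rot'],s['qpos'])
E
python3 zoom.py pics/scene1.png 100 100 300 310 pics/z1.png
```

```text
[ 533.32729788 -233.16808444  189.2316932 ] [-3.13653136e+00 -2.10837953e-03  1.56768004e+00] [-4.14678845e-01  3.45739277e-01  1.77331602e+00 -1.07937391e-04
  1.02801946e+00 -4.11511885e-01]
```

View pics/z1.png

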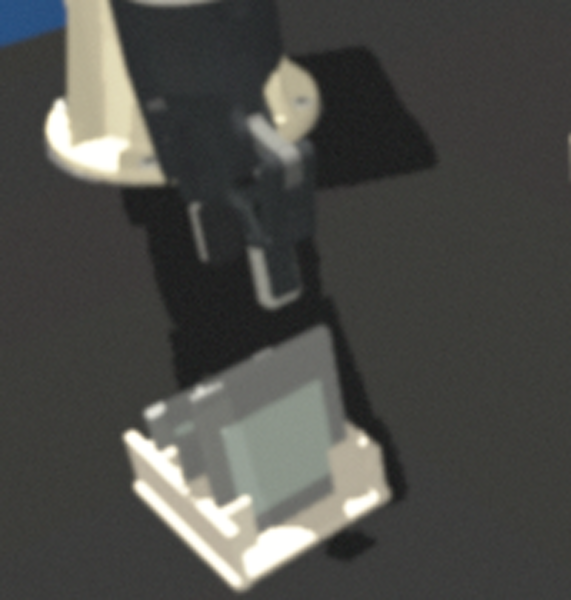

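View pics/top1.png

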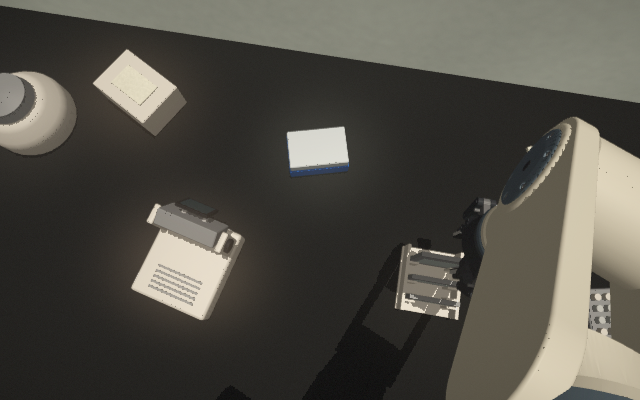

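The fingers (about 275,290 in the zoom) straddle the tall cassette's plane. I'll descend to TCP z≈105.

Emit:
servo_tool([
  [[0.1,0,-2.5],0,5],
  [[0,0,-2.5],0,5],
  [[0,0,-2],0,5],
  [[0,0,-1.5],0,5],
  [[0,0,0],0,5],
])

```text
clock: 1.87
eef_pos: [532.7, -235.4, 105.0]
tcp_rot: [-3.137, -0.002, 1.564]
contact_force: [-0.5, -0.1, 0.1]
opening: 0.583
```

Emit:
servo_tool([
  [[0,0,0],0,0.5],
  [[0,0,0],0,0.5],
  [[0,0,0],0,0.5],
  [[0,0,0],0,0.5],
  [[0,0,0],0,0],
])

```text
clock: 2.28
eef_pos: [536.0, -235.9, 108.9]
tcp_rot: [3.14, 0.001, 1.565]
contact_force: [-0.9, -0.9, 7.9]
opening: 0.079
```

Emit:
servo_tool([
  [[0,0,0],0,0],
  [[0,0,0],0,0],
  [[0,0,0],0,0],
  [[0,0,0],0,0],
])

```text
clock: 2.62
eef_pos: [536.0, -235.9, 108.9]
tcp_rot: [3.14, 0.001, 1.565]
contact_force: [-1.6, 0.1, 6.9]
opening: 0.086
```

Emit:
servo_tool([
  [[0,0,1],0,0],
  [[0,0,2],0,0],
  [[0,0,2.5],0,0],
  [[0,0,2.5],0,0],
  [[0,0,2],0,0],
])

```text
clock: 3.03
eef_pos: [535.6, -235.3, 210.0]
tcp_rot: [3.14, 0.001, 1.565]
contact_force: [1.1, 0.1, -1.8]
opening: 0.084
```

Emit:
servo_tool([
  [[0,0,2.5],0,0],
  [[0,0,2.5],0,0],
  [[0,0,2.5],0,0],
  [[0,0,2],0,0],
  [[0,0,0],0,0],
])

```text
clock: 3.45
eef_pos: [537.0, -235.9, 307.8]
tcp_rot: [3.135, 0.003, 1.565]
contact_force: [0.9, -0.1, -0.7]
opening: 0.084
```

```bash
python3 - <<'E'
from h import *
d=cam('scene'); cv2.imwrite('pics/scene2.png',d['frame'][...,::-1]);np.savez('s2.npz',**d)
s=r.sense();print(s['eef_pos'],s['tcp_rot'],s['qpos'],s['contact_force'],s['opening'],s['clock'])
E
python3 zoom.py pics/scene2.png 60 60 360 310 pics/z2.png
```

```text
[ 536.2484339  -235.59877637  305.18435271] [3.13708678e+00 1.86338518e-03 1.56483317e+00] [-4.16571068e-01  2.35584871e-01  1.65190217e+00  9.49776773e-05
  1.24923048e+00 -4.10641910e-01] [ 0.42916412 -0.43323116 -2.28996355] 0.08466341927989492 3.5
```

View pics/z2.png

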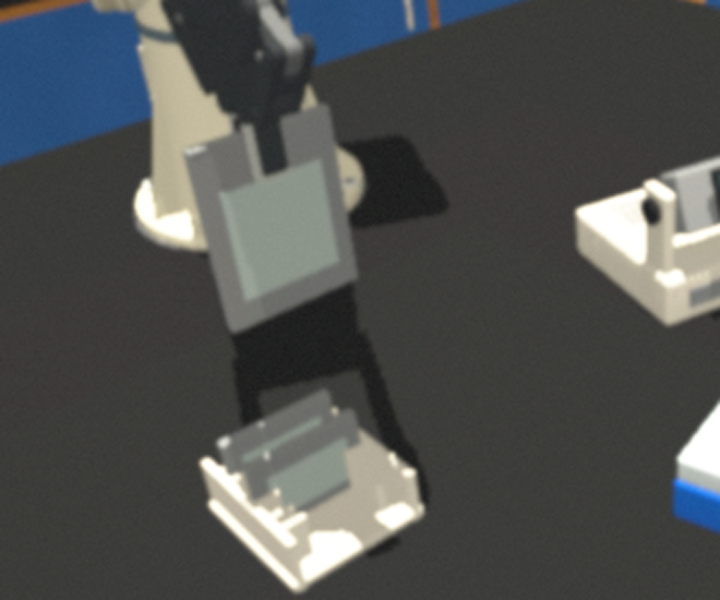

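Cassette is held clear of the rack, upright. To tilt with this interface, I'll bring the arm to y=0 with the jaws radial, then see how it behaves at the edge of its reach, well clear of everything.

Emit:
servo_tool([
  [[1.5,3.2,1.5],0,0],
  [[1.5,3.4,1.5],0,0],
  [[1.5,3.4,1.5],0,0],
  [[1.5,3.4,1.5],0,0],
  [[1.5,3.4,1.5],0,0],
])

```text
clock: 3.92
eef_pos: [610.0, -65.6, 376.5]
tcp_rot: [-3.139, -0.0, 1.564]
contact_force: [-0.1, -0.8, -0.9]
opening: 0.081
```

Emit:
servo_tool([
  [[1.5,3.4,1.5],0,0],
  [[1.5,3.3,1.5],0,0],
  [[3,0,2],0,0],
  [[3,0,2],0,0],
  [[3,0,2],0,0],
])

```text
clock: 4.33
eef_pos: [730.9, 1.0, 466.7]
tcp_rot: [-3.139, 0.0, 1.567]
contact_force: [0.7, 0.3, -0.9]
opening: 0.084
```

Emit:
servo_tool([
  [[3,0,2],0,0],
  [[3,0,2],0,0],
  [[3,0,2],0,0],
  [[3,0,2],0,0],
  [[3,0,2],0,0],
])

```text
clock: 4.75
eef_pos: [860.9, -0.2, 552.3]
tcp_rot: [-3.14, -0.0, 1.565]
contact_force: [1.7, 0.7, -0.8]
opening: 0.083
```

```bash
python3 - <<'E'
from h import *
s=r.sense();print(s['eef_pos'],s['tcp_rot'],s['qpos'],s['contact_force'],s['opening'],s['clock'])
E
```

```text
[ 8.60915274e+02 -1.58289442e-01  5.52310385e+02] [-3.14034910e+00 -7.08553196e-05  1.56497200e+00] [-1.95534762e-03  7.80654162e-01  2.88495733e-01  8.63576562e-05
  2.07368603e+00  3.91050997e-03] [ 1.68125642  0.6713114  -0.75012219] 0.08284264275132629 4.75
```

Emit:
servo_tool([
  [[2,0,0],0,0],
  [[2,0,0],0,0],
  [[2,0,0],0,0],
])

```text
clock: 5.0
eef_pos: [897.7, -0.2, 530.3]
tcp_rot: [3.139, -0.0, 1.565]
contact_force: [0.5, 0.3, -3.7]
opening: 0.086
```

Emit:
servo_tool([
  [[2,0,0],0,0],
  [[2,0,0],0,0],
  [[2,0,0],0,0],
])

```text
clock: 5.25
eef_pos: [922.2, -0.3, 520.2]
tcp_rot: [3.086, -0.0, 1.565]
contact_force: [-1.0, 1.2, -0.3]
opening: 0.084
```

```bash
python3 - <<'E'
from h import *
s=r.sense();print(s['eef_pos'],s['tcp_rot'],s['qpos'],s['contact_force'],s['opening'],s['clock'])
E
```

```text
[ 9.22189957e+02 -2.58647886e-01  5.20208804e+02] [ 3.08572763e+00 -3.18530531e-04  1.56480885e+00] [-1.94014240e-03  9.35937688e-01  5.81853154e-02  1.06113787e-04
  2.09160380e+00  4.11160264e-03] [-1.01802903  1.21459276 -0.33667792] 0.08367999423307153 5.25
```

The tool does tilt at the reach limit, and in the direction I need. I'll keep going and then back off to see whether the tilt stays.

Emit:
servo_tool([
  [[3,0,0],0,0],
  [[3,0,0],0,0],
  [[3,0,0],0,0],
])

```text
clock: 5.5
eef_pos: [958.4, -0.3, 489.3]
tcp_rot: [3.034, -0.001, 1.565]
contact_force: [-0.2, 0.0, -1.0]
opening: 0.085
```

Emit:
servo_tool([
  [[-2,0,0],0,0],
  [[-2,0,0],0,0],
  [[-2,0,0],0,0],
  [[-2,0,0],0,0],
])

```text
clock: 5.83
eef_pos: [883.6, -0.2, 489.6]
tcp_rot: [3.035, -0.001, 1.565]
contact_force: [0.3, -0.5, -0.2]
opening: 0.077
```

```bash
python3 - <<'E'
from h import *
s=r.sense();print(s['eef_pos'],s['tcp_rot'],s['qpos'],s['contact_force'],s['opening'],s['clock'])
E
```

```text
[ 8.83622049e+02 -2.43375860e-01  4.89633395e+02] [ 3.03542952e+00 -6.40826731e-04  1.56483043e+00] [-2.05669295e-03  6.81570950e-01  6.01265059e-01  2.26716581e-04
  1.75259181e+00  3.99609226e-03] [ 0.29528105 -0.47852105 -0.19172258] 0.07728939257503255 5.8333
```

Backing off keeps the tilt (roll 3.035), so I can build it up to 0.436 rad (roll ≈2.706).

Emit:
servo_tool([
  [[4,0,0],0,0],
  [[4,0,0.5],0,0],
  [[3,0,1],0,0],
  [[3,0,1.5],0,0],
  [[3,0,1.5],0,0],
])

```text
clock: 6.25
eef_pos: [968.8, -0.2, 495.2]
tcp_rot: [2.994, -0.001, 1.565]
contact_force: [1.1, -0.0, -3.8]
opening: 0.085
```

Emit:
servo_tool([
  [[3,0,1.5],0,0],
  [[3,0,1.5],0,0],
  [[3,0,1.5],0,0],
  [[3,0,1.5],0,0],
])

```text
clock: 6.58
eef_pos: [997.5, -0.2, 510.6]
tcp_rot: [2.891, -0.001, 1.565]
contact_force: [-0.1, 0.2, -2.0]
opening: 0.082
```

Emit:
servo_tool([
  [[3,0,1.5],0,0],
  [[3,0,1.5],0,0],
  [[3,0,1.5],0,0],
  [[3,0,1.5],0,0],
])

```text
clock: 6.92
eef_pos: [1027.9, -0.2, 514.9]
tcp_rot: [2.803, -0.002, 1.565]
contact_force: [-0.0, 0.2, -1.5]
opening: 0.085
```

Emit:
servo_tool([
  [[3,0,1.5],0,0],
  [[3,0,1.5],0,0],
  [[0,0,0],0,0],
])

```text
clock: 7.17
eef_pos: [1043.2, -0.2, 518.2]
tcp_rot: [2.758, -0.002, 1.565]
contact_force: [-0.4, 0.0, -1.7]
opening: 0.081
```

Emit:
servo_tool([
  [[3,0,1.5],0,0],
  [[3,0,1.5],0,0],
  [[0,0,0],0,0],
])

```text
clock: 7.42
eef_pos: [1058.5, -0.2, 522.5]
tcp_rot: [2.711, -0.002, 1.565]
contact_force: [0.1, 0.3, -3.1]
opening: 0.077
```

Emit:
servo_tool([
  [[-3,0,0],0,0],
  [[-3,0,0],0,0],
  [[-3,0,0],0,0],
  [[-3,0,0],0,0],
  [[0,0,0],0,0],
])

```text
clock: 7.83
eef_pos: [957.1, -0.2, 523.2]
tcp_rot: [2.72, -0.002, 1.565]
contact_force: [-0.3, -0.8, -2.6]
opening: 0.082
```

```bash
python3 - <<'E'
from h import *
for n in ('scene','top'):
    d=cam(n); cv2.imwrite(f'pics/{n}3.png',d['frame'][...,::-1]);np.savez(f'{n}3.npz',**d)
s=r.sense();print(s['eef_pos'],s['tcp_rot'],s['qpos'],s['contact_force'],s['opening'],s['clock'])
E
```

```text
[ 9.62079968e+02 -1.44865426e-01  5.26282883e+02] [ 2.71239724e+00 -2.39954356e-03  1.56540034e+00] [-1.97048914e-03  6.23324792e-01  6.83225115e-01  7.66820726e-04
  1.40584172e+00  3.98743226e-03] [ 0.48135064 -0.02659772 -1.10985264] 0.08186704091278499 7.9333
```

View pics/scene3.png

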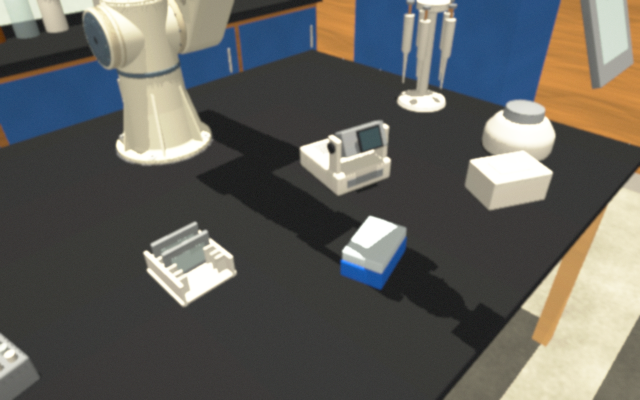

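View pics/top3.png

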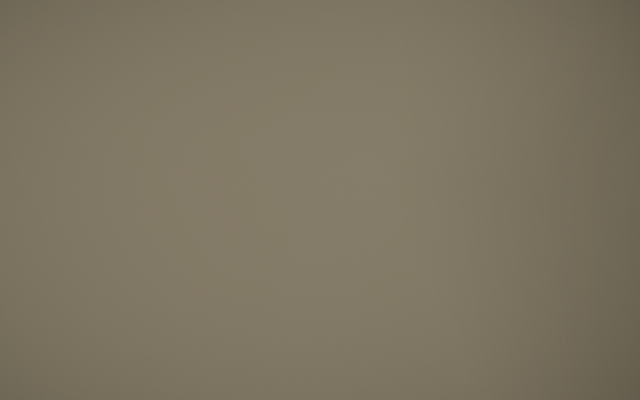

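The cassette is now tilted about 24.6° (upper right of the scene picture, at 610,40), and the others are undisturbed. Next stop is a standoff point about 60 mm out from the window, TCP ≈ (579,191,216), turning -0.22 rad on the way.

Emit:
servo_tool([
  [[-2.7,1.3,-2.2],-0.05,0],
  [[-2.7,1.3,-2.2],-0.05,0],
  [[-2.7,1.3,-2.2],-0.05,0],
  [[-2.7,1.3,-2.2],-0.05,0],
  [[-2.7,1.3,-2.2],-0.02,0],
])

```text
clock: 8.35
eef_pos: [829.1, 65.9, 414.6]
tcp_rot: [2.711, -0.004, 1.343]
contact_force: [0.8, 0.3, -0.9]
opening: 0.082
```

Emit:
servo_tool([
  [[-2.7,1.3,-2.2],0,0],
  [[-2.7,1.3,-2.2],0,0],
  [[-2.7,1.3,-2.2],0,0],
  [[-2.7,1.3,-2.2],0,0],
  [[0,0,0],0,0],
])

```text
clock: 8.77
eef_pos: [715.5, 118.7, 320.7]
tcp_rot: [2.722, 0.001, 1.346]
contact_force: [-0.5, 1.1, -2.2]
opening: 0.084
```

```bash
python3 - <<'E'
from h import *
for n in ('scene','top'):
    d=cam(n); cv2.imwrite(f'pics/{n}4.png',d['frame'][...,::-1]);np.savez(f'{n}4.npz',**d)
s=r.sense();print(s['eef_pos'],s['tcp_rot'],s['qpos'],s['contact_force'],s['opening'],s['clock'])
E
```

```text
[721.39718119 117.96864739 326.58242357] [ 2.71306625e+00 -2.43146834e-03  1.34669087e+00] [ 0.24437885  0.27629441  1.61726362 -0.24432159  0.8749088   0.59070157] [ 0.80767263 -0.91760897 -0.99900253] 0.08405028914630498 8.8667
```

View pics/scene4.png

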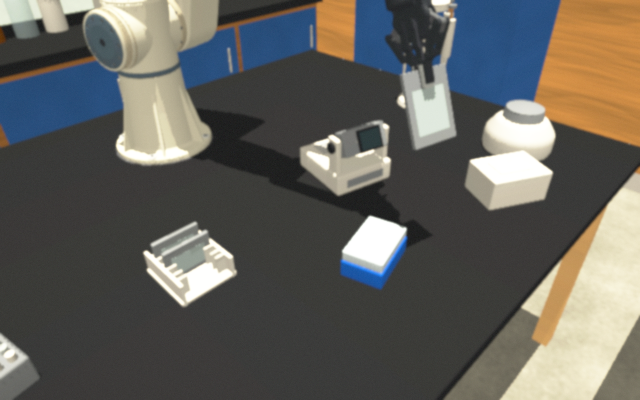

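View pics/top4.png

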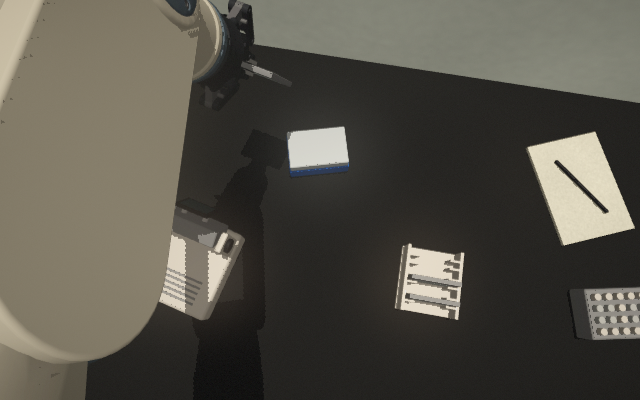

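The scene view shows the tilted cassette around (430,105). I'll measure its plane and outline.

```bash
cat > meas.py <<'E'
from h import *
def cass(d,roi,tcp,az=-13.0,lean=25.0,save=None):
    P=cloud(d);ok=d['depth']>0
    a,b,c,e=roi;S=np.zeros(ok.shape,bool);S[b:e,a:c]=1
    a_,l=np.radians([az,lean]);n=np.array([np.cos(l)*np.cos(a_),np.cos(l)*np.sin(a_),np.sin(l)]);t=np.array([-np.sin(a_),np.cos(a_),0]);w=np.cross(n,t)
    M=S&ok&(abs((P-tcp)@n-4)<8)&(abs((P-tcp)@t)<58)&((P-tcp)@w>-115)&((P-tcp)@w<25)
    Q=P[M]
    F=Q[((Q-tcp)@w<-25)]
    for i in range(4):
        c0=F.mean(0);u,s,vt=np.linalg.svd(F-c0,full_matrices=False);m=vt[2]*np.sign(vt[2][0]);er=(F-c0)@m;F=F[abs(er)<max(1,2*er.std())]
    print('normal',m.round(3),'lean',np.degrees(np.arcsin(m[2])).round(2),'az',np.degrees(np.arctan2(m[1],m[0])).round(2),'sd',er.std().round(2),len(F))
    print('face off from TCP along its normal',((c0-tcp)@m).round(2))
    tt=np.cross([0,0,1],m);tt/=np.linalg.norm(tt);ww=np.cross(m,tt)
    R=cv2.minAreaRect(np.c_[(F-tcp)@tt,(F-tcp)@ww].astype(np.float32));print('rect',R)
    print('t ext',np.percentile((F-tcp)@tt,[0,1,99,100]).round(1),'w ext',np.percentile((F-tcp)@ww,[0,1,99,100]).round(1))
    return m,tt,ww
E
python3 - <<'E'
from meas import *
cass(dict(np.load('scene4.npz')),(390,50,470,160),np.array([721.4,118.0,326.6]))
E
```

```text
normal [ 0.882 -0.205  0.424] lean 25.11 az -13.11 sd 0.25 22
face off from TCP along its normal -3.82
rect ((-4.859222412109375, -52.51483917236328), (54.08576583862305, 78.99662780761719), 89.57554626464844)
t ext [-44.2 -41.7  34.2  34.8] w ext [-79.8 -74.6 -25.3 -25.2]
```

```bash
sed -i 's/@n-4)<8/@n-4)<25/' meas.py; python3 - <<'E'
from meas import *
cass(dict(np.load('scene4.npz')),(390,50,470,160),np.array([721.4,118.0,326.6]))
E
```

```text
normal [ 0.894 -0.203  0.4  ] lean 23.55 az -12.76 sd 0.84 1872
face off from TCP along its normal -5.04
rect ((1.6854057312011719, -63.89763259887695), (77.38723754882812, 91.9245376586914), 89.88481140136719)
t ext [-44.2 -42.9  45.8  47.7] w ext [-102.7 -101.7  -26.   -25.2]
```

```bash
python3 - <<'E'
from meas import *
d=cam('scene');s=r.sense();print(s['eef_pos'],s['tcp_rot'])
cass(d,(390,50,470,160),s['eef_pos'])
E
```

```text
[722.69805052 117.60550623 328.06401842] [ 2.71066456 -0.00341682  1.34608402]
normal [ 0.888 -0.205  0.411] lean 24.25 az -12.97 sd 0.83 1837
face off from TCP along its normal 0.76
rect ((2.1498756408691406, -62.759159088134766), (75.51734161376953, 91.85690307617188), 89.96817779541016)
t ext [-43.8 -41.7  46.7  48.1] w ext [-100.5  -99.4  -25.7  -25. ]
```

Emit:
servo_tool([
  [[-2.7,1.3,-2.0],0,0],
  [[-2.7,1.3,-2.0],0,0],
  [[-2.7,1.3,-2.0],0,0],
  [[-2.7,1.3,-2.0],0,0],
  [[-2.7,1.3,-2.0],0,0],
])

```text
clock: 9.33
eef_pos: [587.6, 182.9, 228.1]
tcp_rot: [2.709, -0.005, 1.344]
contact_force: [-0.6, 0.9, -1.8]
opening: 0.082
```

Emit:
servo_tool([
  [[-2.5,1.2,-2.0],0,0],
  [[0,0,0],0,0],
  [[0,0,0],0,0],
  [[0,0,0],0,0],
  [[0,0,0],0,0],
])

```text
clock: 9.75
eef_pos: [563.2, 194.3, 208.6]
tcp_rot: [2.71, -0.005, 1.344]
contact_force: [1.0, 0.7, -1.0]
opening: 0.081
```

```bash
python3 - <<'E'
from meas import *
d=cam('scene');s=r.sense();print(s['eef_pos'],s['tcp_rot'],s['contact_force'],s['clock'])
cv2.imwrite('pics/scene5.png',d['frame'][...,::-1]);np.savez('scene5.npz',**d)
d2=cam('top');cv2.imwrite('pics/top5.png',d2['frame'][...,::-1])
cass(d,(320,60,470,200),s['eef_pos'])
E
python3 zoom.py pics/scene5.png 290 20 450 200 pics/z5.png
```

```text
[562.79278927 194.04427889 208.35425728] [ 2.71054266 -0.0043908   1.34427701] [ 0.435533   -0.19692539 -1.68767976] 9.8
normal [ 0.887 -0.205  0.415] lean 24.49 az -13.05 sd 1.12 1198
face off from TCP along its normal 2.92
rect ((3.3091354370117188, -62.115692138671875), (93.263916015625, 74.07037353515625), 0.12360436469316483)
t ext [-43.3 -41.6  47.2  50. ] w ext [-99.2 -98.4 -25.9 -25. ]
```

View pics/z5.png

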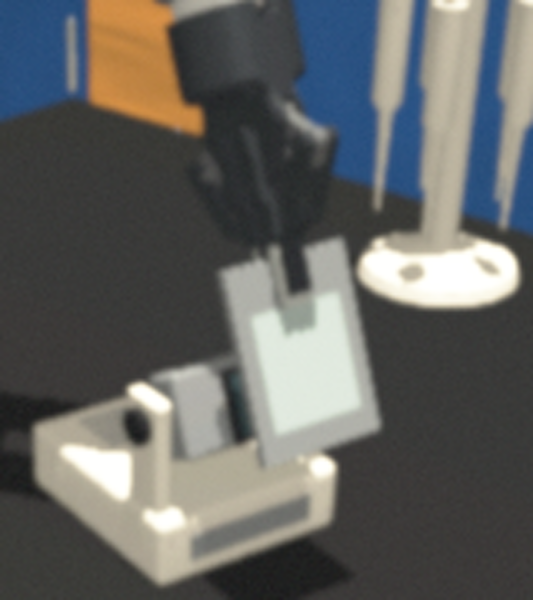

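Orientation matches the window (24.5° and 25.0° lean, -13.05° and -13.4° az), with a gap of about 41 mm. I'll approach along the normal.

Emit:
servo_tool([
  [[-1,0.22,-0.47],0,0],
  [[-1,0.22,-0.47],0,0],
  [[-0.5,0.12,-0.24],0,0],
  [[-0.3,0.07,-0.14],0,0],
  [[0,0,0],0,0],
])

```text
clock: 10.27
eef_pos: [532.4, 200.1, 193.6]
tcp_rot: [2.713, -0.002, 1.345]
contact_force: [0.5, -0.2, -1.8]
opening: 0.084
```

Emit:
servo_tool([
  [[0,0,0],0,0],
  [[0,0,0],0,0],
  [[0,0,0],0,0],
])

```text
clock: 10.52
eef_pos: [532.9, 200.2, 193.9]
tcp_rot: [2.713, -0.003, 1.345]
contact_force: [-0.1, 0.4, -1.9]
opening: 0.084
```

```bash
cat > w.py <<'E'
from meas import *
import sys
k=sys.argv[1]
d=cam('scene');s=r.sense();p=s['eef_pos'];print(p,s['tcp_rot'],s['contact_force'],s['wrist_torque'],s['clock'])
cv2.imwrite(f'pics/scene{k}.png',d['frame'][...,::-1]);np.savez(f'scene{k}.npz',**d)
d2=cam('top');cv2.imwrite(f'pics/top{k}.png',d2['frame'][...,::-1])
cass(d,(320,60,470,200),p)
a,l=np.radians([-13.1,25.]);n=np.array([np.cos(l)*np.cos(a),np.cos(l)*np.sin(a),np.sin(l)]);t=np.array([-np.sin(a),np.cos(a),0]);w=np.cross(n,t)
C=np.array([549.6,199.2,129.]);print('TCP in win n,t,w',[round(float((p-C)@v),2) for v in (n,t,w)],'F.n',round(float(s['contact_force']@n),2))
E
python3 w.py 6; python3 zoom.py pics/scene6.png 290 20 450 200 pics/z6.png
```

```text
[532.86249464 200.14831893 193.85522526] [ 2.71256245 -0.00278117  1.34520562] [ 0.9578914  -0.54076121 -1.48298143] [ 0.03165286  0.32422586 -0.0283432 ] 10.5667
normal [ 0.888 -0.208  0.41 ] lean 24.24 az -13.17 sd 1.26 1148
face off from TCP along its normal 2.73
rect ((2.5342750549316406, -62.15251922607422), (91.51666259765625, 74.10669708251953), 0.32014763355255127)
t ext [-43.3 -42.1  46.5  48.4] w ext [-99.4 -98.4 -25.7 -25. ]
TCP in win n,t,w [12.44, -2.87, 65.76] F.n 0.33
```

View pics/z6.png

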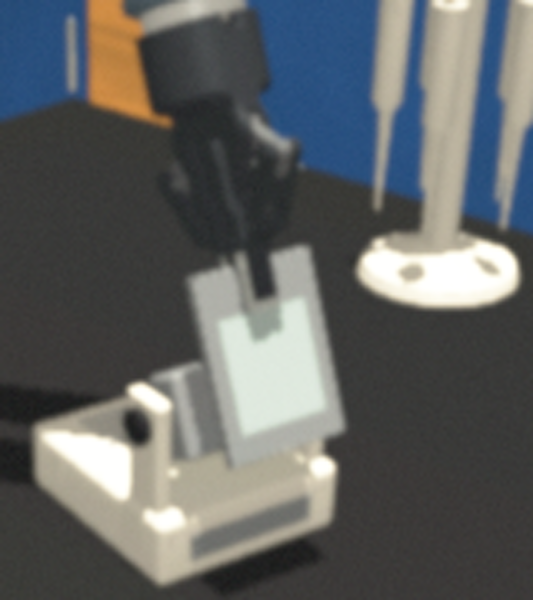

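Emit:
servo_tool([
  [[-0.3,0.07,-0.15],0,0],
  [[-0.3,0.07,-0.15],0,0],
  [[0,0,0],0,0],
  [[0,0,0],0,0],
  [[0,0,0],0,0],
])

```text
clock: 11.03
eef_pos: [526.4, 201.5, 190.6]
tcp_rot: [2.713, -0.002, 1.346]
contact_force: [1.5, -0.1, -0.0]
opening: 0.082
```

```bash
python3 w.py 7
```

```text
[526.45052651 201.50607299 190.60154493] [ 2.71294452e+00 -2.31945704e-03  1.34542036e+00] [ 1.22871293 -0.65523705 -0.90252597] [ 0.0430549   0.06520154 -0.08503192] 11.0833
normal [ 0.889 -0.204  0.409] lean 24.15 az -12.94 sd 1.22 1122
face off from TCP along its normal 2.8
rect ((2.4838409423828125, -62.26654052734375), (92.17536926269531, 74.3150634765625), 0.1389402151107788)
t ext [-43.6 -42.1  46.7  48.6] w ext [-99.5 -98.3 -25.8 -25. ]
TCP in win n,t,w [5.13, -3.0, 65.58] F.n 0.84
```

Emit:
servo_tool([
  [[-0.27,0.06,-0.13],0,0],
  [[0,0,0],0,0],
  [[0,0,0],0,0],
  [[0,0,0],0,0],
])

```text
clock: 11.47
eef_pos: [523.9, 202.2, 189.4]
tcp_rot: [2.713, -0.003, 1.346]
contact_force: [2.0, -1.5, -0.4]
opening: 0.078
```

```bash
python3 w.py 8
```

```text
[523.87401602 202.18485291 189.40163405] [ 2.71271419e+00 -2.63597981e-03  1.34545599e+00] [ 2.94285378 -1.35480881 -0.30318646] [-0.1511246  -0.28999226 -0.01621785] 11.5167
normal [ 0.885 -0.205  0.418] lean 24.72 az -13.05 sd 1.21 1121
face off from TCP along its normal 2.27
rect ((2.8060379028320312, -62.11803436279297), (74.02075958251953, 93.0775375366211), 89.72710418701172)
t ext [-43.9 -41.9  47.3  49.2] w ext [-99.2 -98.4 -25.8 -25.1]
TCP in win n,t,w [2.2, -2.92, 65.62] F.n 2.75
```

Contact began around n=5, and the force and torque now suggest the window is about 3 mm in. I'll advance about 3 mm more.

Emit:
servo_tool([
  [[-0.13,0.03,-0.06],0,0],
  [[-0.13,0.03,-0.06],0,0],
  [[0,0,0],0,0],
  [[0,0,0],0,0],
  [[0,0,0],0,0],
])

```text
clock: 11.98
eef_pos: [521.3, 202.8, 188.2]
tcp_rot: [2.713, -0.003, 1.345]
contact_force: [4.0, -0.5, 2.2]
opening: 0.082
```

```bash
python3 w.py 9; for k in 9; do python3 zoom.py pics/scene$k.png 290 20 450 200 pics/z$k.png; done; python3 zoom.py pics/top9.png 100 150 300 330 pics/zt9.png
python3 - <<'E'
from h import *
for i in range(4):
    cam('scene');s=r.sense();print(s['eef_pos'].round(2),s['contact_force'].round(2),s['wrist_torque'].round(3))
E
```

```text
[521.28547026 202.80706257 188.20264839] [ 2.71270056e+00 -2.66724933e-03  1.34545850e+00] [ 3.44899213 -1.03764765  0.71568324] [-0.16242416 -0.62374019 -0.05281283] 12.0333
normal [ 0.886 -0.208  0.415] lean 24.53 az -13.24 sd 1.35 1151
face off from TCP along its normal 2.56
rect ((2.4701004028320312, -62.274505615234375), (92.22515869140625, 74.38861846923828), 0.09713444113731384)
t ext [-43.6 -42.2  47.4  48.6] w ext [-99.4 -98.2 -25.8 -25. ]
TCP in win n,t,w [-0.71, -2.9, 65.66] F.n 3.56
[521.24 202.77 188.18] [ 4.11 -1.14  0.65] [-0.129 -0.656 -0.071]
[521.26 202.83 188.22] [ 3.1  -1.06  0.85] [-0.106 -0.642 -0.051]
[521.23 202.8  188.18] [ 3.41 -0.72  1.1 ] [-0.136 -0.606 -0.046]
[521.22 202.81 188.16] [ 4.31 -1.42  1.57] [-0.065 -0.689 -0.048]
```

View pics/z9.png

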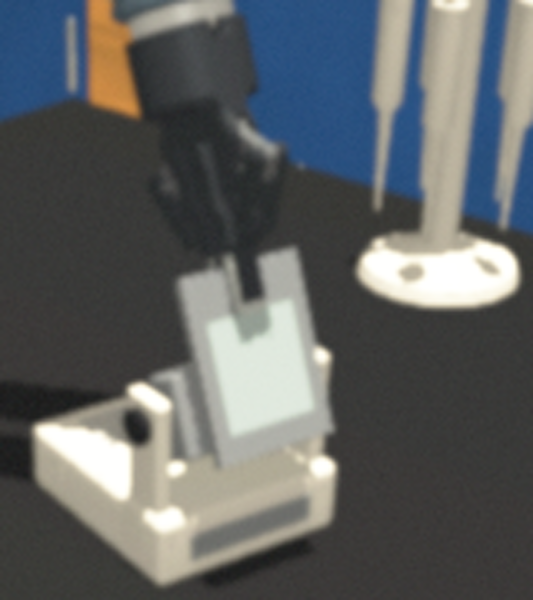

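View pics/zt9.png

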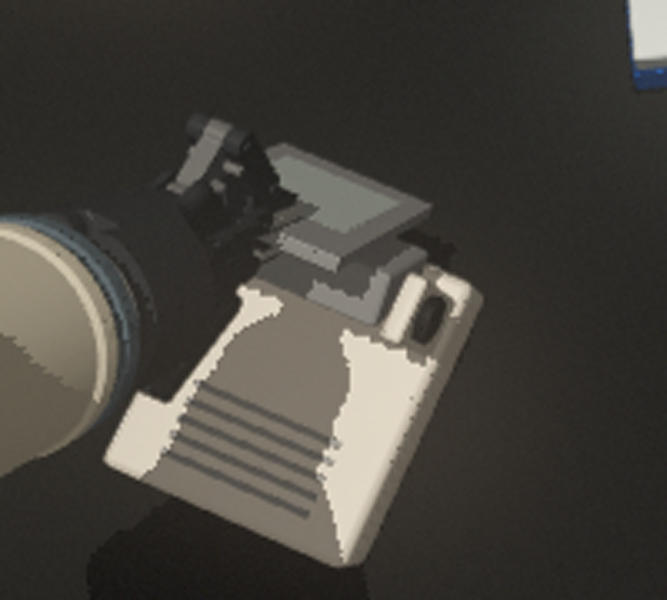

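Both views show the cassette flat over the window: edges at about (180-330, 250-460) in the scene zoom, and the cheeks and head clear of the fingers. Before handing in I'll check that the head, rack and box haven't moved.

```bash
python3 - <<'E'
from h import *
d0=dict(np.load('scene0.npz'));d1=dict(np.load('scene9.npz'))
P0,P1=cloud(d0),cloud(d1)
def fit(P,a,b,c,e):
    Q=P[b:e,a:c].reshape(-1,3);c0=np.median(Q,0);Q=Q[np.linalg.norm(Q-c0,axis=1)<25];c0=Q.mean(0);n=np.linalg.svd(Q-c0)[2][2];return c0.round(1),(n*np.sign(n[0])).round(3)
print('head',fit(P0,344,138,350,150),fit(P1,344,138,350,150))
df=abs(d0['frame'].astype(int)-d1['frame']).sum(-1)
for k,(a,b,c,e) in {'tip':(335,212,412,290),'headL':(336,130,346,158),'shorts':(150,225,205,250)}.items(): print(k,np.median(df[b:e,a:c]),(df[b:e,a:c]>60).mean().round(3), np.median(abs(d0['depth']-d1['depth'])[b:e,a:c]))
s=r.sense();print(s['clock'],s['qvel'].round(4),s['opening'])
E
```

```text
head (array([519.7, 159.2, 122.1]), array([ 0.905, -0.177,  0.388])) (array([520.1, 158.8, 122.5]), array([ 0.883, -0.222,  0.414]))
tip 5.0 0.0 1.4282227
headL 12.0 0.096 1.8587341
shorts 24.0 0.364 47.648193
12.2833 [ 0.0007 -0.0007  0.0026  0.0005 -0.      0.0015] 0.08556363841723469
```

```bash
python3 -c "
from rig import r
print(r.sign_off())"
```

```text
the job is handed in; nothing more can be done
None
```

The tall cassette is out of its slot and pressed flat against the reader's window, still held in the grip. I handed the job in at about 12.3 s of the 56 s allowed.

The move rows only turn the tool about vertical, so I got the tilt by pushing against the edge of the arm's reach. There the tool pitched outward, and it kept the tilt when I backed off. I then approached along the window's normal.

**Last checks before handing in:**

| Check | Measured | Needed |
|---|---|---|
| Cassette lean | 24.5° (window 25.0°) | faces within 3.4° |
| Cassette facing direction | -13.2° (window about -13.4°) | faces within 3.4° |
| Lower edge below window centre | about 34 mm | more than 23 mm |
| Sideways offset | less than 1 mm | within 18 mm |
| Lower edge above the bench | about 98 mm | more than 30 mm |
| Window pushed in | about 5–6 mm | 2–10 mm |

- **Window travel:** I estimated this from the feel of the contact, not by measuring it directly. The force gave about 5 mm, while the torque and the distance moved gave about 6 mm.
- **Reader head and tip box:** both looked unmoved. The head shifted less than 1 mm, within measurement noise.
- **Short cassettes:** my picture comparison for these told me nothing, because taking the tall cassette away changed the same part of the image. I only saw them still standing in earlier pictures.
- **Small disagreement:** the camera and the arm's own reading put the cassette's face 1–3 mm apart, so I relied on the contact force for the final press.

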